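Gauge the depth of the leaning soak pot and lock the reading

ROBOT

A 6-joint arm with a two-finger parallel gripper is mounted at the origin on the work surface. World frame = base frame: x ahead of the robot, y to its left, z up, the work surface at z = 0. Lengths are in m, angles in rad, forces in N, time in s.
With the tool pointing down it reaches from about 0.325 to 0.775 m from the base axis. Payload 5.5 kg.
Tool frame: the origin (TCP) lies on the centre line of the jaws, within the pads' length; the fingertips stand 17 mm ahead of it and the grasp point (between the pads) lies 2 mm behind it (tip_extent is the z of the fingertips in the tool frame, in m); z points along the fingers, y is the line along which they close (so a half turn about z gives the same grasp; the last joint's range is limited). The gripper opens to 85 mm and grips with 20 to 120 N. Pads are 22 mm wide; open, the fingers measure 114 mm over their backs; the gripper's body (76 mm by 85 mm) begins 54 mm behind the grasp point. The pads swing forward as they close: fully open they stand 13 mm farther back than shut.
Start: joints at [-1.398, 0.091, 1.231, -0, 1.82, -0.057], TCP at [0.137, -0.584, 0.248] pointing down, gripper open.
Joint ranges: [-2.87, 2.87], [-0.86, 2.18], [0.17, 2.46], [-1.51, 4.65], [0.06, 2.69], [-2.65, 2.65]. Speed limits (rad/s): [2.57, 2.57, 3.01, 3.14, 3.14, 3.14].

INTERFACE

Orientations are given as [roll, pitch, yaw] about the fixed x, y, z axes, in that order (R = Rz(yaw) Ry(pitch) Rx(roll)).
In Python, from station import movep, move_straight, set_joints, set_gripper, hold, inverse_kinematics, get_obs, capture, Unreachable, hand_in, masks_of, tip_extent gives the robot as it stands. The module is installed in compiled form; this text tells all that it offers. Calls block until the motion is done:
- movep(position, orientation): joint-space move of the TCP to a pose.
- move_straight(position, orientation=None, speed=0.15, guard=None): straight line of the TCP; orientation=None keeps the orientation; speed is the mean speed in m/s. With guard (N) it stops when the force on the tool has changed by that much, and returns True; else False.
- set_joints(angles): joint-space move.
- set_gripper(opening, effort=None): finger opening in m; effort is the grip in N (None keeps the last); returns when the fingers have stopped.
- hold(seconds).
- inverse_kinematics(position, orientation): joint angles nearest the present ones, or None.
- get_obs(): the state.
- capture(name): name is "scene" or "top" or "wrist"; returns a dict with "image" (480x640x3 uint8, blue, green, red), "intrinsics" (3x3 intrinsics, pixels), "k1" (the pictures are not rectified: a ray, as slopes to the right and down, at radius r is drawn at 1 + k1 r^2 times it, then the intrinsics apply), "T" (4x4, takes a point from camera to world coordinates). Camera axes: x right, y up, looking along -z (the intrinsics and any distortion apply to the point x, -y, -z); pixel columns grow to the right and rows downward; lengths in m; the calibration is good to about 2 mm. A picture is of the moment at which its call begins. There is no depth.
A pose or a line that the arm cannot do raises Unreachable and nothing moves.
- hand_in(): hands the job in; it is judged then, once.
Trained networks look in a picture, given as the dict that the camera call returned (one of the last four; its "shot" number tells which), for a name from the list of things; names that differ only in an ending like _2 or _b are one class to them, and where a whole thing is asked for, a point or a joint stands for the part that bears it (a point fixed in the world has none). Each returns a list of dicts, best first, with "score" (0 to 1); they miss things now and then, are a little off and sometimes report something else, mostly with a low value. They report only what shows in the picture. A call takes as long as a camera call. They do not tell look-alikes from the thing itself.
- masks_of(picture, query): "pixels" (480x640 bool, what is visible of it) and "at" ([column, row] in pixels, amid what is visible of it).
The state is a dict: "time": time; "q": joint angles; "joint_velocities": joint speeds; "effort": joint torques, N m; "position": TCP position; "orientation": TCP orientation; "wrist_force": force on the tool from outside, world axes, zero at the start; "moment": the same for the moment, N m; "width": finger opening in m; "grip_force": force on a finger pad.
Only numpy, scipy, OpenCV 4.12 (cv2) and the standard library are available. Lean on these libraries where they do the work, as an engineer would, in place of code of your own. Each camera call takes 0.05 s, during which the arm holds its last target. There are 200 camera calls.

TASK

Take the depth gauge out of its block and lower it, in line with the leaning white soak pot, gently until the rod's tip touches the strainer plate inside and the gauge's sliding flange lies flat on the pot's rim, without pushing the strainer down. Then fold the flange's lock lever fully down and leave the locked gauge standing in the pot by itself. Do not knock over any of the bottles and tubs around.

Things in the scene. Friction and masses are not known exactly. Their poses are not given: they have to be found in the camera images.
- gauge: Depth gauge, loose, about 0.29 kg, 182 mm long: steel rod 12 mm in diameter with a black handle block, 18 mm (x) by 22 mm (y), from 134 to 182 mm above the tip. Starts upright in a black block (90 x 90 x 50 mm), its lowest 40 mm in a 15 mm wide hole. Origin: centre of the rod's tip (lower end); z along the rod to the handle; x to the side of the lock lever.
- gauge_grip (a point): Point on the gauge's axis inside the handle, 163 mm above the tip; grip the two flat sides that face +-y (22 mm apart). Axes as the gauge.
- flange_under (a point): Centre of the underside of the gauge's sliding flange, an aluminium disc 116 mm in diameter, 8 mm thick; axes as the gauge. It starts 55 to 75 mm above the tip and can slide up to 125 mm. Stiff: about 4 N moves it, and it stays where left. As the rod is pressed down into the pot, the rim pushes the flange up the rod.
- boss_end (a point): Centre of the lower end of the centring boss under the flange, 8 mm below the underside. The boss tapers from 76 mm diameter at the flange to 64 mm here and goes into the pot's mouth with 8 mm to spare all round. Axes as the gauge.
- lever (a joint): Lock lever on top of the flange, dark steel bar 42 x 17 x 8 mm, hinged 16 mm from the rod's axis on its +x side, 18 mm above the flange's underside, hinge along y. 0 (start 0 to 0.1): raised 0.7 rad, pointing outwards and up; 0.7: folded flat along the flange (locked), its top 22 mm above the underside. 0.06 N m of friction, stays where left.
- lever_tip (a point): Free end of the lock lever, 42 mm from its hinge; x along the lever outwards. Some 3 to 6 N pressed on the lever towards the flange folds it; it swings outwards as it goes down, so sweep a little outwards with it rather than straight down. Press within about 48 mm of the rod's axis, so that the push stays inside the pot's rim.
- pot_mouth (a point): Centre of the mouth of the white plastic soak pot, at the height of its rim. The pot is 100 mm outside and 92 mm inside diameter, 140 mm long, fixed in a steel cradle so that its axis leans 30 degrees from vertical, mouth roughly towards the robot. z: along the pot's axis, out of the mouth; x: square to it, up the slope, away from the robot; y level.
- strainer_top (a point): Centre of the top of the strainer plate, a flat steel disc 89 mm in diameter across the inside of the pot, 95 to 115 mm below the rim (it differs each time). Axes as pot_mouth. It takes about 35 N to push it down; it must not go down by more than 4 mm.
- pump_bottle: White pump bottle, 68 mm in diameter, 184 mm high, standing; origin at its underside.
- ink_a: Small dark ink bottle, 36 mm in diameter, 100 mm high, between pot and holder block; origin at its underside.
- ink_b: A second ink bottle of the same size, on the right; origin at its underside.
- jelly_tub: White screw-lid tub, 72 mm in diameter, 60 mm high; origin at its underside.
There are look-alikes about, which are no part of the job. What is shaped like the part that bears pot_mouth but purple is not meant.

How it is judged:
By the outcome, as a careful person would: the job done as asked, in the order asked, and still so for the second after the job is handed in, with the robot touching nothing.
It also fails if it takes over 51 s, if anything falls off the work surface, if the arm or the gripper's body presses on something with over 40 N, if the wrist force passes 120 N, or if a joint passes its speed limit or range.

## Working session

There is one attempt and no reset: what is moved stays moved. The work goes in short steps, each a Python script; the robot and the scene stay as the last script left them, time stands still between calls to the robot, and variables do not carry over. Pictures are saved under pics/ and viewed, at most 13 in all, crops included, and the job is handed in when it is done.

```bash
mkdir -p pics
cat > h.py <<'E'
import numpy as np, cv2
from station import *
from scipy.spatial.transform import Rotation as Rn
def ray(c,px):
    K=np.array(c["intrinsics"]);T=np.array(c["T"])
    d=(np.array(px,float)-[K[0,2],K[1,2]])/[K[0,0],K[1,1]]
    u=d.copy()
    for _ in range(20): u=d/(1+c["k1"]*(u@u))
    v=T[:3,:3]@np.array([u[0],-u[1],-1.]);return T[:3,3],v/np.linalg.norm(v)
def atz(c,px,z):
    o,v=ray(c,px);return o+v*(z-o[2])/v[2]
def proj(c,P):
    K=np.array(c["intrinsics"]);T=np.array(c["T"])
    p=(np.atleast_2d(P)-T[:3,3])@T[:3,:3]
    u=np.c_[p[:,0]/-p[:,2],-p[:,1]/-p[:,2]]
    u=u*(1+c["k1"]*(u**2).sum(1,keepdims=True))
    return u*[K[0,0],K[1,1]]+[K[0,2],K[1,2]]
def tri(rs):
    A=0;b=0
    for o,v in rs:
        M=np.eye(3)-np.outer(v,v);A=A+M;b=b+M@o
    return np.linalg.solve(A,b)
E
python3 - <<'E'
from h import *
S=capture("scene");T=capture("top")
print(get_obs()["time"],np.array(S["T"]).round(3).tolist(),np.array(T["T"]).round(3).tolist(),S["k1"],S["intrinsics"],tip_extent)
cv2.imwrite("pics/s.png",S["image"]);cv2.imwrite("pics/t.png",T["image"])
import pickle;pickle.dump((S,T),open("p0.pkl","wb"))
for n in ["gauge","flange_under","lever","pot_mouth","strainer_top","pump_bottle","ink_a","jelly_tub"]:
  for c,k in((S,"s"),(T,"t")):
    for m in masks_of(c,n)[:3]:
      ys,xs=np.where(m["pixels"]);print(n,k,round(m["score"],2),np.round(m["at"]),xs.min(),xs.max(),ys.min(),ys.max(),len(xs))
E
```

```text
0.1 [[-0.07, -0.798, 0.599, 1.205], [0.997, -0.047, 0.054, 0.057], [-0.015, 0.601, 0.799, 1.025], [0.0, 0.0, 0.0, 1.0]] [[0.03, 0.997, -0.076, 0.438], [-1.0, 0.03, -0.003, 0.022], [-0.0, 0.076, 0.997, 1.187], [0.0, 0.0, 0.0, 1.0]] -0.03599666804627342 [[518.09791767   0.         317.63887028]
 [  0.         518.09791767 241.00694291]
 [  0.           0.           1.        ]] 0.017
gauge s 0.62 [227. 280.] 202 254 247 303 2098
gauge t 0.85 [406. 208.] 386 433 184 231 1777
flange_under s 0.57 [232. 284.] 202 253 257 303 1786
flange_under t 0.89 [410. 208.] 386 432 184 231 1602
lever s 0.5 [215. 284.] 210 224 281 290 99
lever t 0.56 [418. 190.] 412 422 185 196 69
pot_mouth s 0.68 [401. 290.] 376 426 252 335 3784
pot_mouth s 0.58 [231. 284.] 202 254 257 303 1815
pot_mouth t 0.97 [257. 191.] 234 278 163 220 2111
pot_mouth t 0.86 [251. 311.] 231 278 275 341 2565
strainer_top t 0.93 [259. 194.] 240 274 182 204 601
pump_bottle s 0.98 [506. 247.] 485 526 210 278 1636
pump_bottle t 0.68 [156. 248.] 133 178 236 265 1051
ink_a s 0.92 [317. 285.] 305 321 268 300 426
ink_a s 0.59 [153. 244.] 141 162 228 259 424
ink_a t 0.71 [491. 257.] 478 503 249 263 289
ink_a t 0.53 [336. 216.] 328 340 209 223 152
jelly_tub s 0.74 [312. 239.] 298 327 222 258 922
jelly_tub t 0.94 [336. 271.] 324 351 256 284 632
```

View pics/s.png

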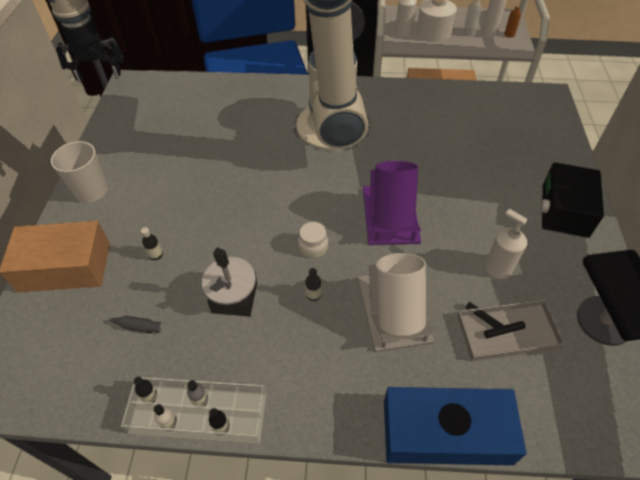

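View pics/t.png

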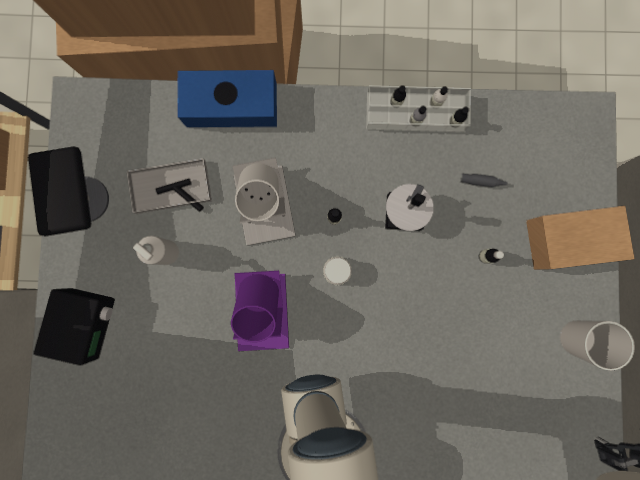

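The white pot (top picture: mouth about (257,195)) lies across from the purple look-alike. The gauge stands at (410,208), with its lever pointing away from the robot. I'll make coarse estimates, then look from close by with the wrist camera.

Run:
```python
from h import *
import pickle
S,T=pickle.load(open("p0.pkl","rb"))
print("flange",tri([ray(S,(229,280)),ray(T,(409.5,208))]),atz(T,(409.5,208),.08))
print("handle top T",atz(T,(418,200),.192), "S",atz(S,(221,256),.192))
print("lever",tri([ray(S,(215,285)),ray(T,(418,190))]))
print("pot mouth",tri([ray(S,(401,267)),ray(T,(257,199))]))
print("ink",atz(T,(335,215),.1),"jelly",atz(T,(337,271),.06),"pump",atz(T,(150,249),.1))
movep([.49,-.19,.40],[np.pi,0,0]); W=capture("wrist"); cv2.imwrite("pics/w1.png",W["image"])
print(get_obs()["time"],np.array(W["T"]).round(3).tolist())
movep([.40,.14,.42],[np.pi,-.4,0]); V=capture("wrist"); cv2.imwrite("pics/w2.png",V["image"])
print(get_obs()["time"],get_obs()["wrist_force"],np.array(V["T"]).round(3).tolist())
pickle.dump((W,V),open("p1.pkl","wb"))
cv2.imwrite("pics/w12.png",cv2.resize(np.hstack([W["image"],V["image"]]),(800,300)))
```

```text
flange [ 0.61095451 -0.19320026  0.07608382] [ 0.61044247 -0.19328947  0.08      ]
handle top T [ 0.61133563 -0.18996632  0.192     ] S [ 0.62871892 -0.18749427  0.192     ]
lever [ 0.64908349 -0.20771374  0.11449356]
pot mouth [0.60910523 0.17072612 0.15583202]
ink [ 0.58511145 -0.01069148  0.1       ] jelly [ 0.45132772 -0.02059934  0.06      ] pump [0.49017924 0.42839454 0.1       ]
2.9333 [[-0.003, 0.966, 0.259, 0.555], [-1.0, -0.003, 0.0, -0.191], [0.001, -0.259, 0.966, 0.524], [0.0, 0.0, 0.0, 1.0]]
4.275 [ 0.75778803  0.07457694 -0.09899463] [[-0.002, 0.991, -0.137, 0.412], [-1.0, -0.002, 0.002, 0.139], [0.001, 0.137, 0.991, 0.56], [0.0, 0.0, 0.0, 1.0]]
```

View pics/w12.png

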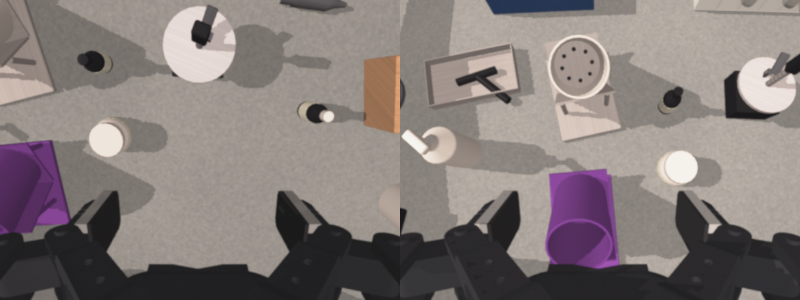

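The left picture shows the gauge with its handle at about (205,30) and lever up. The right shows the white pot's mouth at (580,67), strainer visible. Both fit the coarse estimates, so next come closer views.

Run:
```python
from h import *
import pickle
L=[]
for p,o in [([.47,.17,.34],[np.pi,-.6,0]),([.55,.17,.36],[np.pi,-.05,0]),([.52,-.19,.34],[np.pi,-.35,0]),([.59,-.19,.37],[np.pi,0.05,0])]:
    try: movep(p,o)
    except Unreachable: print("unreach",p,o);continue
    hold(.1); c=capture("wrist"); L.append(c)
    for n in ["pot_mouth","strainer_top","gauge","lever"]:
        c[n]=[m for m in masks_of(c,n)[:2]]
        for m in c[n]:
            ys,xs=np.where(m["pixels"]);print(n,round(m["score"],2),np.round(m["at"]),xs.min(),xs.max(),ys.min(),ys.max(),len(xs))
    print(get_obs()["time"])
pickle.dump(L,open("p2.pkl","wb"))
cv2.imwrite("pics/all.png",cv2.resize(np.vstack([np.hstack([L[0]["image"],L[1]["image"]]),np.hstack([L[2]["image"],L[-1]["image"]])]),(800,600),interpolation=cv2.INTER_AREA))
```

```text
pot_mouth 0.87 [313. 417.] 278 351 407 428 1069
pot_mouth 0.62 [315. 199.] 258 375 142 259 10879
strainer_top 0.62 [307. 194.] 266 347 154 235 5276
gauge 0.86 [626. 222.] 602 639 180 272 2586
5.1417
pot_mouth 0.93 [313. 375.] 267 367 316 429 9621
pot_mouth 0.83 [307. 130.] 253 381 40 211 17543
strainer_top 0.38 [634. 161.] 626 639 121 195 714
gauge 0.59 [637. 161.] 626 639 119 196 762
6.275
pot_mouth 0.58 [ 10. 164.] 0 25 124 200 1430
gauge 0.95 [322. 207.] 261 380 142 265 11355
gauge 0.73 [194. 365.] 179 199 338 387 314
lever 0.92 [342. 153.] 329 351 142 166 358
7.9833
pot_mouth 0.66 [  6. 116.] 0 13 89 143 540
pot_mouth 0.58 [ 30. 347.] 0 67 313 385 3706
strainer_top 0.7 [335. 129.] 318 350 107 151 835
strainer_top 0.54 [316. 156.] 260 378 99 222 10737
gauge 0.76 [321. 161.] 260 379 100 221 11358
gauge 0.67 [504. 257.] 476 534 232 281 1700
9.0083
```

View pics/all.png

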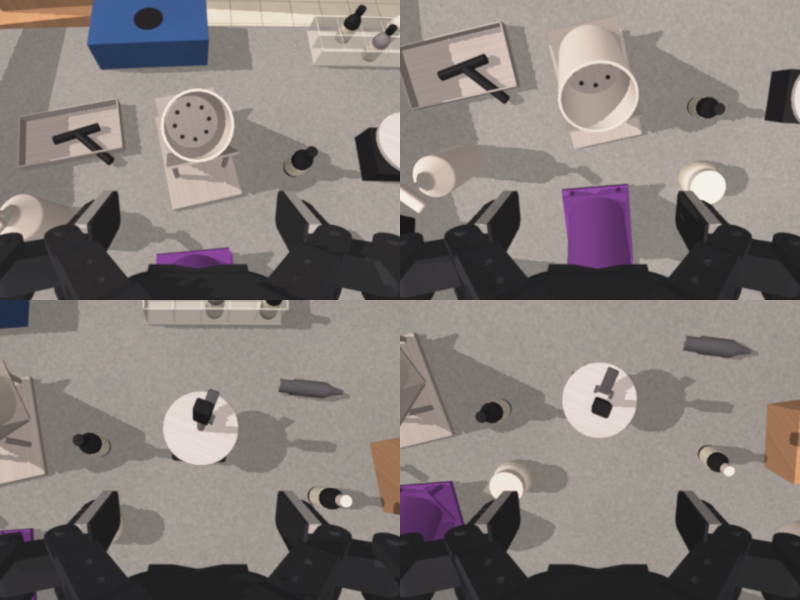

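Top left looks down the pot's axis (rim centred at full-resolution (316,200)). The bottom pictures show the flange disc with the dark handle and the lever pointing up and right. I'll fit models to the outlines: a cylinder for the pot, a disc for the flange.

```bash
cat > fit.py <<'E'
from h import *
import pickle
from scipy.optimize import least_squares
L=pickle.load(open("p2.pkl","rb"));S,T=pickle.load(open("p0.pkl","rb"))
a=np.linspace(0,2*np.pi,120,endpoint=False);C=np.c_[np.cos(a),np.sin(a),0*a]
def hullpts(m):
    k,_=cv2.findContours(m.astype(np.uint8),0,cv2.CHAIN_APPROX_NONE);k=max(k,key=cv2.contourArea)
    h=cv2.convexHull(k).astype(np.float32)[:,0]
    # points of contour close to its hull
    return np.array([p for p in k[:,0].astype(float) if cv2.pointPolygonTest(h,tuple(p),True)<1.0])
def axes(yaw,t=np.pi/6):
    x0=np.array([np.cos(yaw),np.sin(yaw),0]);z=np.cos(t)*np.array([0,0,1])-np.sin(t)*x0
    x=np.cos(t)*x0+np.sin(t)*np.array([0,0,1]);return np.c_[x,np.cross(z,x),z]
def res(P,c,pts):
    h=cv2.convexHull(proj(c,P).astype(np.float32));
    return [cv2.pointPolygonTest(h,tuple(p),True) for p in pts]
if __name__=="__main__":
    obs=[(L[0],hullpts(L[0]["pot_mouth"][1]["pixels"])),(L[1],hullpts(L[1]["pot_mouth"][1]["pixels"]))]
    def f(p,use=(0,1)):
        R=axes(p[3]);r=[]
        for i in use:
            P=np.r_[.05*C,(.05*C-[0,0,.14])] if i else .05*C
            r+=res(p[:3]+P@R.T,*obs[i])
        return np.array(r)
    s=least_squares(f,[.609,.171,.156,.18],loss="soft_l1",diff_step=1e-3)
    print("pot",s.x.round(4),np.median(abs(f(s.x))),[np.median(abs(f(s.x,(i,)))) for i in (0,1)])
    np.save("pot.npy",s.x)
    go=[(L[2],hullpts(L[2]["gauge"][0]["pixels"])),(L[3],hullpts(L[3]["gauge"][0]["pixels"]))]
    def g(p):
        r=[]
        for c,pts in go:
            P=np.r_[.058*C,.058*C+[0,0,.008]]+p; r+=res(P,c,pts)
        return np.array(r)
    s2=least_squares(g,[.611,-.193,.076],loss="soft_l1",diff_step=1e-3)
    print("flange under",s2.x.round(4),np.median(abs(g(s2.x))))
    for i in (2,3):
        c=L[i];m=c["gauge"][0]["pixels"];gr=c["image"].max(2)
        d=((gr<60)&m).astype(np.uint8);n,lab,st,ce=cv2.connectedComponentsWithStats(d)
        k=1+st[1:,4].argmax();print(st[k],ce[k],atz(c,ce[k],.192),atz(c,ce[k],.17),cv2.minAreaRect(np.argwhere(lab==k)[:,::-1].astype(np.float32)))
    print("lever",atz(L[2],(342,153),s2.x[2]+.035),"view3",atz(L[3],(335,129),s2.x[2]+.035))
    big=[]
    for i,b in ((0,(200,80)),(1,(200,10)),(2,(220,90)),(3,(220,60))):
        im=L[i]["image"].copy()
        R=axes(s.x[3])
        Ps=[s.x[:3]+.05*C@R.T,s.x[:3]+.046*C@R.T,s.x[:3]+(.05*C-[0,0,.14])@R.T] if i<2 else [s2.x+.058*C+[0,0,.008]]
        for P in Ps:
            for q in proj(L[i],P): cv2.circle(im,tuple(np.round(q).astype(int)),0,(0,0,255),-1)
        big.append(cv2.resize(im[b[1]:b[1]+210,b[0]:b[0]+220],(400,300)))
    cv2.imwrite("pics/fit.png",np.vstack([np.hstack(big[:2]),np.hstack(big[2:])]))
E
python3 fit.py
```

```text
pot [0.6045 0.1684 0.1597 0.2216] 0.3850019864177441 [np.float64(0.44509649013772024), np.float64(0.34625200240554427)]
flange under [ 0.6117 -0.1939  0.0723] 0.3737573930727708
[310 158  32  42 988] [324.3694332  177.88866397] [ 0.61019544 -0.19501091  0.192     ] [ 0.61566464 -0.19545582  0.17      ] ((323.6500244140625, 178.5500030517578), (30.041635513305664, 37.31486892700195), 18.43494987487793)
[308 156  31  32 666] [322.33033033 171.6036036 ] [ 0.61816583 -0.19506483  0.192     ] [ 0.6150752  -0.19540564  0.17      ] ((322.2930908203125, 171.51722717285156), (28.411386489868164, 24.511783599853516), 21.801406860351562)
lever [ 0.65442537 -0.21284351  0.10732446] view3 [ 0.64414515 -0.20758494  0.10732446]
```

View pics/fit.png

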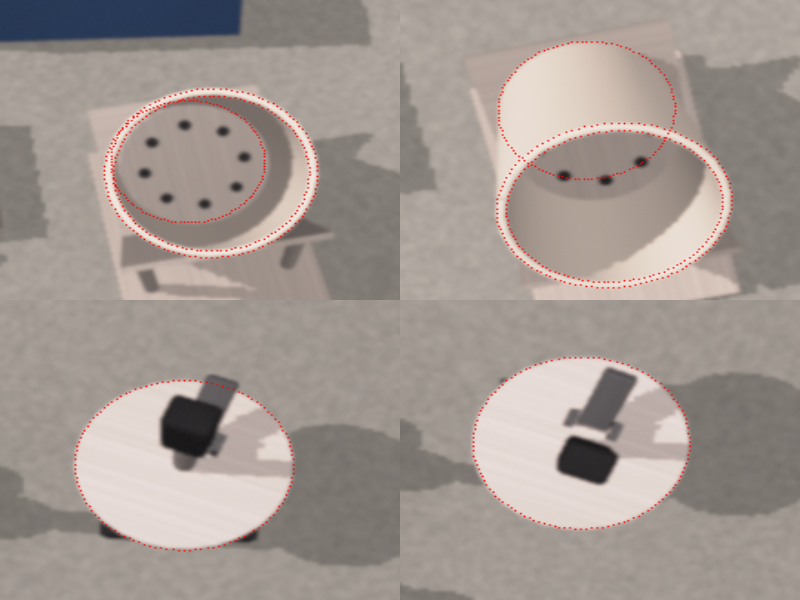

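The outlines match closely. Gauge axis is at about (0.613,-0.195) with yaw -0.38, and the pot mouth is at (0.604,0.168,0.160) with yaw 0.22. Now I'll grasp and lift.

Run:
```python
from h import *
from fit import axes
import pickle
pot=np.load("pot.npy");R=axes(pot[3]);Q=Rn.from_matrix(R@Rn.from_euler('x',np.pi).as_matrix()).as_euler('xyz')
print("tool rpy",Q,"ik",[inverse_kinematics(pot[:3]+R[:,2]*k,Q) is not None for k in(.2,.06)], inverse_kinematics(pot[:3]+R@[.03,0,.03],Q) is not None)
g=[.6135,-.195];o=[np.pi,0,-.38]
movep([*g,.25],o); set_gripper(.06)
move_straight([*g,.171],speed=.1); set_gripper(.0,effort=80)
ob=get_obs();print(ob["width"],ob["grip_force"],ob["wrist_force"],ob["time"])
move_straight([*g,.36],speed=.15)
movep(pot[:3]+R[:,2]*.215,Q); hold(.3)
ob=get_obs();print(ob["width"],ob["wrist_force"],ob["position"],ob["time"])
S=capture("scene");W=capture("wrist");T=capture("top");pickle.dump((S,W,T),open("p3.pkl","wb"))
for c in (S,T):
  # expected rod tip, flange, handle
  tip=pot[:3]+R[:,2]*(.215-.161)
  print(proj(c,[tip,tip+R[:,2]*.062,tip+R[:,2]*.134]).round(1).tolist())
q=cv2.resize(S["image"][180:360,300:480],(400,400),interpolation=cv2.INTER_CUBIC)
q2=cv2.resize(W["image"],(400,400));cv2.imwrite("pics/held.png",np.hstack([q,q2]))
```

```text
tool rpy [ 3.14159265 -0.52359878  0.22161467] ik [True, True] True
0.021355887111538758 78.06230664253235 [0.07880841 0.48048254 2.78296803] 11.3167
0.020952173389345508 [ 0.34991163  0.54726321 -3.40796264] [0.50006104 0.14430017 0.34573063] 14.375
[[399.1, 239.5], [398.3, 210.1], [397.2, 174.1]]
[[256.8, 209.3], [256.0, 220.2], [254.8, 234.7]]
```

View pics/held.png

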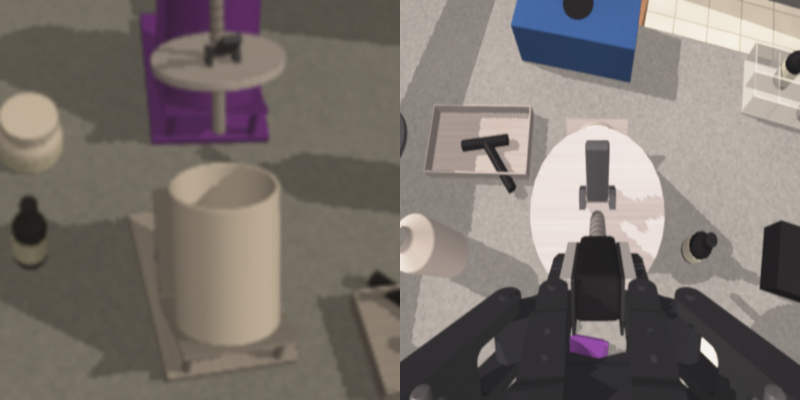

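The gauge is held in line. In the scene crop the rod tip is at (219,133) against (220,132) predicted, and the wrist view has the lever centred up-slope. I'll check the in-hand pitch by fitting the flange outline.

Run:
```python
from h import *
from fit import *
S,W,T=pickle.load(open("p3.pkl","rb"))
pot=np.load("pot.npy");R=axes(pot[3]);grip=pot[:3]+R[:,2]*.217
obs=[]
for c,n in((W,"flange_under"),(S,"flange_under"),(W,"gauge")):
    ms=masks_of(c,n)
    for m in ms[:2]:
        ys,xs=np.where(m["pixels"]);print(n,round(m["score"],2),np.round(m["at"]),xs.min(),xs.max(),ys.min(),ys.max(),len(xs))
    if n=="flange_under" and ms: obs.append((c,hullpts(ms[0]["pixels"])))
def f(p,o=None):
    r=[]
    G=R@Rn.from_euler('yx',[p[0],p[3]]).as_matrix()
    for c,pts in (o or obs):
        P=np.r_[.058*C,.058*C+[0,0,.008]]+[0,0,p[1]-.163]
        if c is W: pts=pts[pts[:,1]<280]
        r+=res(grip+P@G.T+R[:,0]*p[2],c,pts)
    return np.array(r)
for o in (obs,obs[:1]):
    s=least_squares(lambda p:f(p,o),[0,.062,0,0],loss="soft_l1",diff_step=1e-3,x_scale=[.05,.01,.01,.05])
    print("pitch,flange,xoff,roll",s.x.round(4),np.median(abs(f(s.x,o))))
```

```text
flange_under 0.62 [479. 296.] 448 507 277 316 1716
flange_under 0.81 [400. 211.] 368 427 196 220 1209
flange_under 0.25 [399. 290.] 376 425 253 335 3742
gauge 0.76 [319. 253.] 208 422 152 385 33187
pitch,flange,xoff,roll [ 0.1567  0.0805  0.0383 -0.3375] 3.858675116266854
pitch,flange,xoff,roll [-0.143   0.0691  0.0447 -0.8154] 0.6174002868927969
```

Run:
```python
from h import *
from fit import *
S,W,T=pickle.load(open("p3.pkl","rb"))
pot=np.load("pot.npy");R=axes(pot[3]);grip=pot[:3]+R[:,2]*.217
p1=hullpts(masks_of(W,"gauge")[0]["pixels"]);p1=p1[p1[:,1]<275]
p2=hullpts(masks_of(S,"flange_under")[0]["pixels"]);p2=p2[p2[:,1]>203]
def f(p):
    G=R@Rn.from_euler('y',p[0]).as_matrix()
    P=grip+(np.r_[.058*C,.058*C+[0,0,.008]]+[0,0,p[1]-.163])@G.T+R[:,1]*p[2]
    return np.array(res(P,W,p1)+res(P,S,p2))
s=least_squares(f,[0,.062,0],loss="soft_l1",diff_step=1e-3,x_scale=[.05,.01,.01])
r=f(s.x);print("pitch,flange,yoff",s.x.round(4),np.median(abs(r[:len(p1)])),np.median(abs(r[len(p1):])),len(p1),len(p2))
```

```text
pitch,flange,yoff [ 0.0415  0.0626 -0.0006] 0.42364102271802667 1.0040827452022574 321 75
```

The gauge sits pitched about 0.04 rad in the hand, the same as its lean in the block. I'll rotate the tool to cancel that and insert along the axis.

Run:
```python
from h import *
from fit import axes
pot=np.load("pot.npy");R=axes(pot[3])
Rt=R@Rn.from_euler('y',-.045).as_matrix()@Rn.from_euler('x',np.pi).as_matrix()
Q=Rn.from_matrix(Rt).as_euler('xyz')
def P(k): return pot[:3]+R[:,2]*(k+.002)+Rt[:,2]*.002
def st(s):
    o=get_obs();d=R.T@(np.array(o["position"])-Rt[:,2]*.002-pot[:3]);F=R.T@np.array(o["wrist_force"])
    print(s,"tip depth",round(.163-d[2],4),"lat",d[:2].round(4),"F",F.round(1),"M",(R.T@np.array(o["moment"])).round(2),"w",round(o["width"],4),"t",o["time"])
move_straight(P(.215),Q,speed=.1); st("a")
print(move_straight(P(.111),Q,speed=.06,guard=6)); st("b")
print(move_straight(P(.161-.085),Q,speed=.025,guard=12)); st("c")
print(move_straight(P(.161-.121),Q,speed=.02,guard=9)); st("d")
S=capture("scene");W=capture("wrist")
q=cv2.resize(S["image"][150:330,310:490],(400,400),interpolation=cv2.INTER_CUBIC)
cv2.imwrite("pics/ins.png",np.hstack([q,cv2.resize(W["image"],(400,400))]))
```

```text
a tip depth -0.0541 lat [-0.0004  0.0001] F [-1.1 -0.  -3.3] M [-0.03  0.68 -0.05] w 0.0209 t 15.025
False
b tip depth 0.0495 lat [0.0003 0.    ] F [-2.1  0.5 -2.4] M [-0.01  0.66  0.01] w 0.0209 t 16.9083
False
c tip depth 0.085 lat [0.0001 0.0001] F [-2.6  1.9  1.2] M [0.2  0.66 0.05] w 0.0213 t 18.4583
True
d tip depth 0.0932 lat [0.     0.0001] F [-1.7 -0.9  5.8] M [0.01 0.55 0.04] w 0.0209 t 19.1917
```

View pics/ins.png

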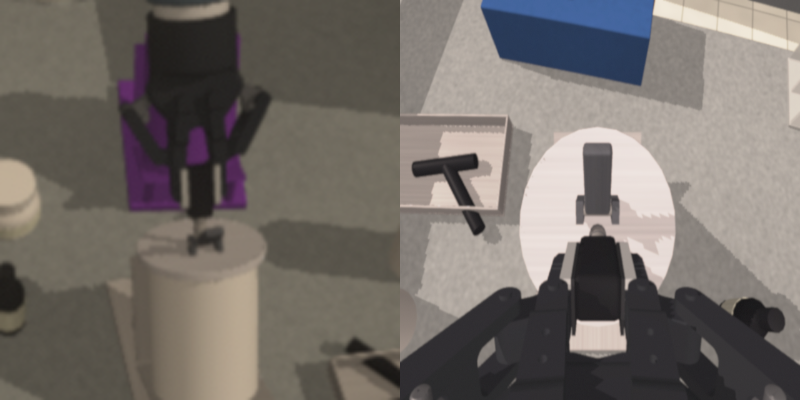

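The flange now lies over the rim. The depth of 93 mm is borderline: either stick-slip or strainer contact. I'll probe on with a guard.

```bash
cat > ins.py <<'E'
from h import *
from fit import axes
pot=np.load("pot.npy");R=axes(pot[3])
Rt=R@Rn.from_euler('y',-.045).as_matrix()@Rn.from_euler('x',np.pi).as_matrix()
Q=Rn.from_matrix(Rt).as_euler('xyz')
def P(k): return pot[:3]+R[:,2]*(k+.002)+Rt[:,2]*.002
def st(s):
    o=get_obs();d=R.T@(np.array(o["position"])-Rt[:,2]*.002-pot[:3]);F=R.T@np.array(o["wrist_force"])
    print(s,"tip depth",round(.163-d[2],4),"lat",d[:2].round(4),"F",F.round(1),"M",(R.T@np.array(o["moment"])).round(2),"w",round(o["width"],4),"t",o["time"])
    return .163-d[2],F[2]
E
python3 - <<'E'
from ins import *
d,F=st("start")
for i in range(12):
    hit=move_straight(P(.161-d-.002),Q,speed=.015,guard=8); dn,F=st(str(hit)); d=d+.002
    if F>13 or d>.119: break
E
```

```text
start tip depth 0.0932 lat [-0.0001  0.0001] F [-1.6  0.2  5.9] M [-0.18  0.47  0.01] w 0.0208 t 19.2917
True tip depth 0.0932 lat [0.0004 0.0001] F [-4.3  0.5  7.8] M [ 0.04  1.01 -0.01] w 0.0209 t 19.5
True tip depth 0.0932 lat [0.0005 0.0001] F [-3.1 -0.1  6.5] M [-0.09  0.97 -0.02] w 0.0209 t 19.7083
True tip depth 0.0932 lat [0.0004 0.0001] F [-2.1 -0.1  7.2] M [-0.02  0.84 -0.  ] w 0.0211 t 19.925
True tip depth 0.0932 lat [0.0004 0.0001] F [-2.3  0.5  7. ] M [0.02 0.77 0.03] w 0.0209 t 20.1667
True tip depth 0.0932 lat [0.0004 0.0001] F [-1.8  0.6  6.1] M [-0.03  0.73  0.05] w 0.0211 t 20.4333
True tip depth 0.0932 lat [0.0004 0.0001] F [-1.4  0.3  6.3] M [-0.01  0.72 -0.01] w 0.0209 t 20.7167
True tip depth 0.0932 lat [0.0004 0.0001] F [-1.1  0.4  5.6] M [-0.06  0.76 -0.06] w 0.0211 t 21.025
True tip depth 0.0932 lat [0.0004 0.0001] F [-2.   0.6  5.1] M [-0.04  0.73  0.02] w 0.0211 t 21.35
True tip depth 0.0932 lat [0.0004 0.0001] F [-2.2  0.2  6.2] M [-0.    0.74  0.05] w 0.0211 t 21.6917
True tip depth 0.0932 lat [0.0004 0.0002] F [-3.3 -0.1  6.9] M [-0.    0.72  0.04] w 0.0212 t 22.05
True tip depth 0.0932 lat [0.0005 0.0001] F [-2.3 -1.   5.6] M [0.01 0.75 0.03] w 0.0211 t 22.425
True tip depth 0.0932 lat [0.0005 0.0002] F [-1.8 -0.8  5.9] M [-0.03  0.74 -0.03] w 0.0214 t 22.8167
```

Run:
```python
from ins import *
from fit import *
import fit
m=fit.L[0]["strainer_top"][0]["pixels"];pts=hullpts(m);c0=fit.L[0]
for d in np.arange(.09,.121,.004):
    r=np.array(res(pot[:3]+(.0445*C-[0,0,d])@R.T,c0,pts));print(round(d,3),"mean|r|",abs(r).mean().round(2),"med",np.median(r).round(2),np.percentile(r,[10,90]).round(1))
S=capture("scene");W=capture("wrist")
p1=hullpts(masks_of(W,"gauge")[0]["pixels"]);p1=p1[p1[:,1]<275]
def f(p):
    G=R@Rn.from_euler('y',p[2]).as_matrix()
    return np.array(res(pot[:3]+R[:,0]*p[0]+R[:,2]*p[1]+(np.r_[.058*C,.058*C+[0,0,.008]])@G.T,W,p1))
for fix in (0,1):
    g=(lambda q:f([q[0],q[1],0])) if fix else f
    s=least_squares(g,[0,.0]+([] if fix else [0]),loss="soft_l1",diff_step=1e-3,x_scale=[.01,.01]+([] if fix else [.05]))
    print("flange xoff, height over rim, tilt",s.x.round(4),np.median(abs(g(s.x))),len(p1))
# overlays
im=c0["image"].copy()
for d,col in((.095,(0,0,255)),(.105,(0,255,0)),(.115,(255,0,0))):
    for q in proj(c0,pot[:3]+(.0445*C-[0,0,d])@R.T): cv2.circle(im,tuple(np.round(q).astype(int)),0,col,-1)
A=cv2.resize(im[130:270,245:385],(400,400),interpolation=cv2.INTER_NEAREST)
im=W["image"].copy()
for h,col in((0,(0,0,255)),(.008,(0,255,0)),(.016,(255,0,0))):
    for q in proj(W,pot[:3]+(.058*C+[0,0,h])@R.T): cv2.circle(im,tuple(np.round(q).astype(int)),0,col,-1)
B=cv2.resize(im[140:340,180:440],(400,400));cv2.imwrite("pics/chk.png",np.hstack([A,B]))
```

```text
0.09 mean|r| 1.44 med 1.48 [0.5 2.3]
0.094 mean|r| 1.08 med 1.06 [0.2 1.8]
0.098 mean|r| 0.79 med 0.76 [-0.2  1.5]
0.102 mean|r| 0.68 med 0.36 [-0.7  1.3]
0.106 mean|r| 0.78 med 0.06 [-1.3  1.1]
0.11 mean|r| 1.0 med -0.39 [-1.9  1. ]
0.114 mean|r| 1.26 med -0.66 [-2.5  1. ]
0.118 mean|r| 1.53 med -1.09 [-3.1  1. ]
flange xoff, height over rim, tilt [ 0.0005 -0.0002  0.0034] 0.26990760603107933 347
flange xoff, height over rim, tilt [ 0.0005 -0.0002] 0.26676075573964747 347
```

View pics/chk.png

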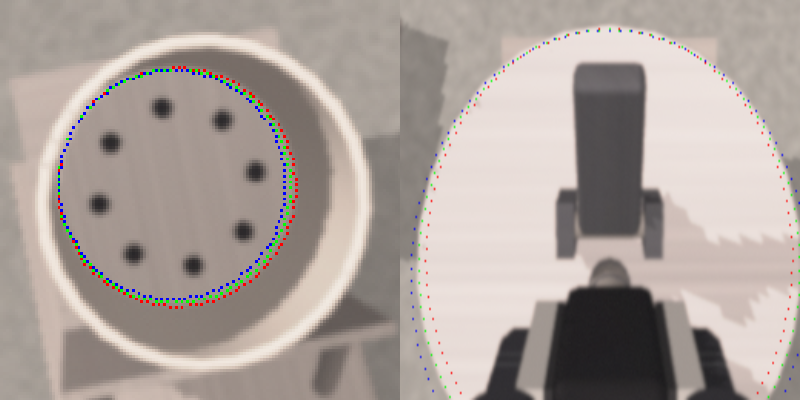

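The flange is flat on the rim (height -0.2 mm, tilt 0.003). The strainer depth from the image is 102±7 mm. I'll try one firmer push, still well under 35 N, to tell contact from sticking.

Run:
```python
from ins import *
st("s")
for g in (12,15):
    print(g,move_straight(P(.161-.112),Q,speed=.02,guard=g)); d,F=st("e"); hold(.1); st("h")
    if d>.0945: break
```

```text
s tip depth 0.0932 lat [0.0004 0.0002] F [-1.7 -0.6  5.9] M [-0.15  0.67 -0.03] w 0.0212 t 22.9667
12 True
e tip depth 0.0932 lat [0.0006 0.0002] F [-2.1 -1.   6.3] M [-0.13  0.82 -0.07] w 0.0208 t 23.275
h tip depth 0.0932 lat [0.0006 0.0002] F [-2.1 -0.4  5.9] M [-0.01  0.85  0.01] w 0.021 t 23.375
15 True
e tip depth 0.0932 lat [0.0007 0.0002] F [-2.5 -0.3  7.1] M [-0.04  0.87  0.04] w 0.0209 t 23.7
h tip depth 0.0932 lat [0.0007 0.0002] F [-2.4  0.1  6.5] M [-0.    0.91  0.01] w 0.021 t 23.8
```

A further 15 N gives no movement, so that is hard contact with the strainer and the depth agrees within calibration. I'll release, back off along the axis and check.

Run:
```python
from ins import *
from fit import *
set_gripper(.05); move_straight(P(.161-.0932+.10),Q,speed=.12); st("r")
Q0=Rn.from_matrix(R@Rn.from_euler('x',np.pi).as_matrix()).as_euler('xyz')
hold(.1);W=capture("wrist");pickle.dump(W,open("p4.pkl","wb"))
for n in("gauge","lever"):
  for m in masks_of(W,n)[:2]:
    ys,xs=np.where(m["pixels"]);print(n,round(m["score"],2),np.round(m["at"]),xs.min(),xs.max(),ys.min(),ys.max(),len(xs))
# predicted points: handle top corners, lever tip ends, hinge
def pt(x,y,z): return pot[:3]+R@np.array([x,y,z])
H=.0932
pr=[pt(sx*.009,sy*.011,.182-.095) for sx in(1,-1) for sy in(1,-1)]+[pt(.048,s*.0085,.045) for s in(1,-1)]+[pt(.016,s*.0085,.018) for s in(1,-1)]
im=W["image"].copy()
for q in proj(W,pr): cv2.circle(im,tuple(np.round(q).astype(int)),2,(0,0,255),-1)
for q in proj(W,pot[:3]+(.058*C+[0,0,.008])@R.T): cv2.circle(im,tuple(np.round(q).astype(int)),0,(0,255,0),-1)
cv2.imwrite("pics/rel.png",im)
```

```text
r tip depth -0.0058 lat [-0.0006  0.    ] F [ 0.2 -0.2 -0.3] M [ 0.07  0.3  -0.02] w 0.0503 t 25.175
gauge 0.96 [317. 238.] 233 398 157 321 21217
lever 0.83 [318. 200.] 300 328 171 225 1506
```

View pics/rel.png

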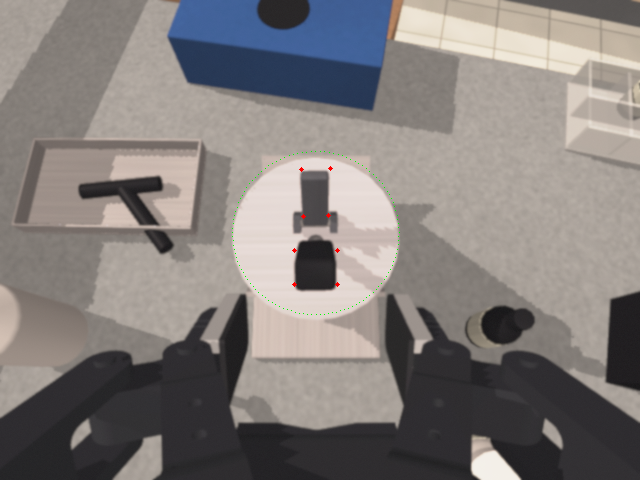

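The gauge stands on its own, shifted about 4 px down-slope: flange rows 157–321, handle at (316,265), lever still raised at (315,198). I'll fit the flange's shift and tilt.

Run:
```python
from ins import *
from fit import *
W=pickle.load(open("p4.pkl","rb"))
p=hullpts(masks_of(W,"gauge")[0]["pixels"])
def f(v):
    G=R@Rn.from_euler('y',v[2]).as_matrix()
    return np.array(res(pot[:3]+R@np.array([v[0],v[3],v[1]])+(np.r_[.058*C,.058*C+[0,0,.008]])@G.T,W,p))
s=least_squares(f,[0,0,0,0],loss="soft_l1",diff_step=1e-3,x_scale=[.01,.01,.05,.01]);print("x,h,tilt,y",s.x.round(4),np.median(abs(f(s.x))))
g=lambda q:f([q[0],0,0,q[1]]);s=least_squares(g,[0,0],loss="soft_l1",diff_step=1e-3,x_scale=.01);print("flat x,y",s.x.round(4),np.median(abs(g(s.x))))
g=lambda q:f([q[0],q[1],q[2],0]);
gr=W["image"].max(2);d=((gr<55)).astype(np.uint8);d[:225]=0;d[310:]=0;d[:,:270]=0;d[:,360:]=0
ys,xs=np.where(d);print("handle bbox",xs.min(),xs.max(),ys.min(),ys.max())
for x in(-.006,-.003,0):
    print(x,proj(W,[pot[:3]+R@np.array([x-.009,0,.087]),pot[:3]+R@np.array([x+.009,0,.087]),pot[:3]+R@np.array([x+.048,0,.045]),pot[:3]+R@np.array([x+.016,0,.018])]).round(1).tolist())
```

```text
x,h,tilt,y [-0.0045 -0.0005 -0.011  -0.    ] 0.23951206351813928
flat x,y [-0.0044 -0.    ] 0.3157438830613976
handle bbox 296 334 241 288
-0.006 [[315.4, 294.7], [315.3, 261.3], [315.3, 178.8], [315.4, 224.4]]
-0.003 [[315.4, 289.2], [315.3, 255.6], [315.3, 173.7], [315.4, 220.0]]
0 [[315.4, 283.7], [315.3, 249.9], [315.3, 168.5], [315.4, 215.5]]
```

The gauge is flat, shifted 4 mm down-slope, which is within the boss clearance. Next I'll fold the lever with the closed fingertips, tool tilted 0.15 rad so its body clears the handle.

Run:
```python
from ins import *
import pickle
a=.15;x0=-.004
R2=R@Rn.from_euler('y',a).as_matrix();Q2=Rn.from_matrix(R2@Rn.from_euler('x',np.pi).as_matrix()).as_euler('xyz')
def E(x,z): # TCP for the outer fingertip edge at gauge x, height z over rim
    return pot[:3]+R@np.array([x0+x,0,z])+R2@np.array([-.011,0,.017])
def s2(t):
    o=get_obs();v=R.T@(np.array(o["position"])-pot[:3]-R2@np.array([-.011,0,.017]));print(t,"edge",(v-[x0,0,0]).round(4),"F",(R.T@np.array(o["wrist_force"])).round(1),"t",o["time"])
arc=lambda th,s=.031:(.016+s*np.cos(th)-.004*np.sin(th),.018+s*np.sin(th)+.004*np.cos(th))
set_gripper(0,effort=40)
xs,zs=arc(.7)
move_straight(E(xs,.115),Q2,speed=.15)
print(move_straight(E(xs,zs+.006),Q2,speed=.06,guard=10));s2("near")
for th in(.35,0): print(move_straight(E(*arc(th)),Q2,speed=.03,guard=18));s2(th)
print(move_straight(E(arc(0)[0],.018),Q2,speed=.015,guard=10));s2("press")
print(move_straight(E(arc(0)[0]-.002,.10),Q2,speed=.12));s2("up")
move_straight(P(.19),Q,speed=.15);hold(.1)
W=capture("wrist");S=capture("scene");pickle.dump((W,S),open("p5.pkl","wb"))
cv2.imwrite("pics/fin.png",np.hstack([cv2.resize(W["image"][120:340,210:430],(400,400)),cv2.resize(S["image"][200:320,340:460],(400,400))]))
```

```text
False
near edge [0.0376 0.     0.0476] F [0.5 0.9 0.1] t 27.725
False
0.35 edge [ 0.0433 -0.      0.032 ] F [-0.2 -0.2  1.1] t 28.4083
True
0 edge [0.0468 0.     0.0245] F [-2.3  0.9  8.3] t 28.7833
True
press edge [0.0468 0.     0.0246] F [-1.  -0.6  6. ] t 29.0167
False
up edge [ 0.0444 -0.      0.0991] F [0.2 0.8 0.5] t 29.8
```

View pics/fin.png

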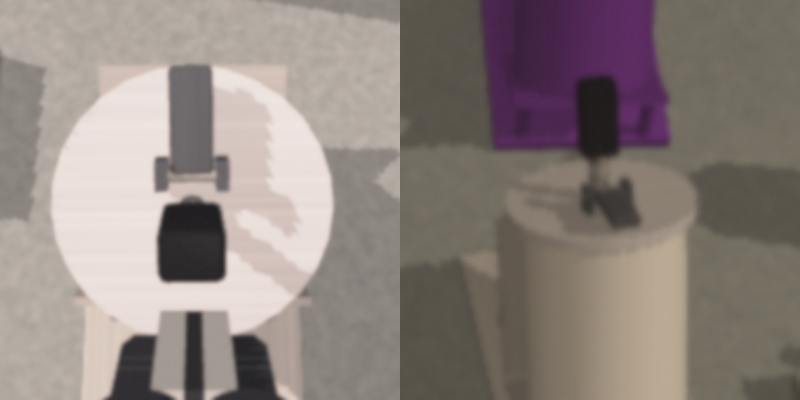

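The lever lies along the flange with its end at the flange edge (wrist crop (190,70)), and the gauge stands. The press stopped hard at 18 N, 2.5 mm above nominal. I'll confirm with one more firm press and check the flange fit again.

Run:
```python
from ins import *
from fit import *
W,S=pickle.load(open("p5.pkl","rb"))
def chk(W):
    p=hullpts(masks_of(W,"gauge")[0]["pixels"]);p=p[p[:,1]<270]
    def f(v):
        G=R@Rn.from_euler('y',v[2]).as_matrix()
        return np.array(res(pot[:3]+R@np.array([v[0],v[3],v[1]])+(np.r_[.058*C,.058*C+[0,0,.008]])@G.T,W,p))
    s=least_squares(f,[0,0,0,0],loss="soft_l1",diff_step=1e-3,x_scale=[.01,.01,.05,.01]);print("x,h,tilt,y",s.x.round(4),np.median(abs(f(s.x))))
chk(W)
a=.15;x0=-.004
R2=R@Rn.from_euler('y',a).as_matrix();Q2=Rn.from_matrix(R2@Rn.from_euler('x',np.pi).as_matrix()).as_euler('xyz')
E=lambda x,z: pot[:3]+R@np.array([x0+x,0,z])+R2@np.array([-.011,0,.017])
def s2(t):
    o=get_obs();v=R.T@(np.array(o["position"])-pot[:3]-R2@np.array([-.011,0,.017]));print(t,"edge",(v-[x0,0,0]).round(4),"F",(R.T@np.array(o["wrist_force"])).round(1),"t",o["time"])
move_straight(E(.044,.10),Q2,speed=.15)
move_straight(E(.044,.032),Q2,speed=.12,guard=10)
for x in (.045,):
    print(move_straight(E(x,.016),Q2,speed=.02,guard=20));s2("outer press")
move_straight(E(.044,.032),Q2,speed=.05); move_straight(E(.037,.032),Q2,speed=.05)
print(move_straight(E(.037,.016),Q2,speed=.02,guard=12));s2("inner press")
move_straight(E(.042,.10),Q2,speed=.12); move_straight(P(.26),Q,speed=.2);hold(.2)
W=capture("wrist");chk(W);print(get_obs()["time"])
cv2.imwrite("pics/fin2.png",cv2.resize(W["image"][120:330,180:460],(800,600)))
```

```text
x,h,tilt,y [-0.0032  0.     -0.0018 -0.0003] 0.29519875620198294
True
outer press edge [0.045  0.     0.0245] F [-2.1  0.4  7.8] t 32.6583
True
inner press edge [ 0.0373 -0.      0.0246] F [-1.7 -0.1  5.4] t 33.7833
x,h,tilt,y [-0.0031 -0.0008  0.0048 -0.0002] 0.2866006983882441
35.75
```

View pics/fin2.png

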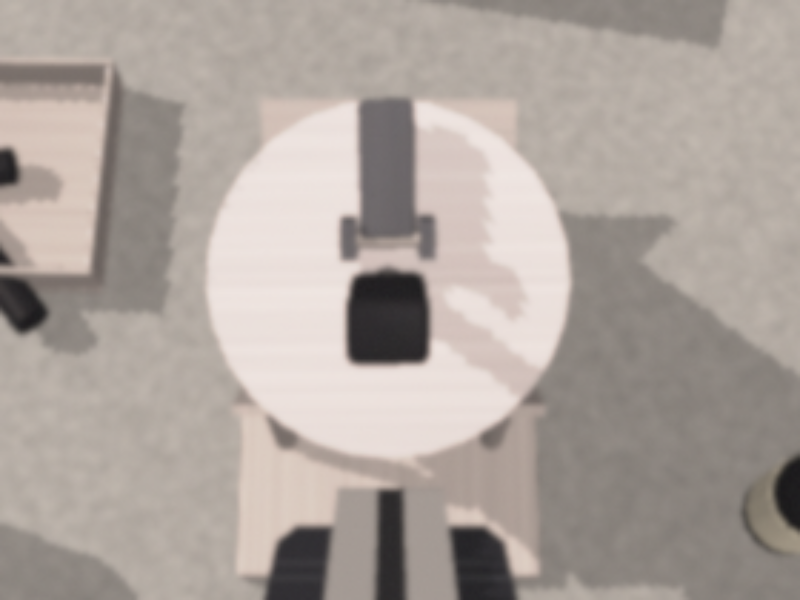

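Both presses stop at the same height (24.5 and 24.6 mm), so the lever lies parallel to the flange: fully folded. The picture shows the lever flush out to the flange edge, the flange centred on the pot, and the gripper clear of it.

```bash
python3 -c "
from station import *
print(hand_in())"
```

```text
the job is handed in; nothing more can be done
None
```

I handed the job in at about 36 s: the gauge stands by itself in the white pot with its flange flat on the rim and its lever folded fully down. Strainer contact was judged from a hard stop 93 mm below the measured rim, which did not give under 15 N more. I saw no bottle or tub disturbed, but took no last picture of them all.

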